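# Nest and clamp a shaft foot, then sleeve and bearing cup onto its shaft

### The arm

A 6-joint arm with a two-finger parallel gripper is mounted at the origin on the work surface; the furniture and walls round the work are solid. World frame = base frame: x ahead of the robot, y to its left, z up, the work surface at z = 0. Lengths are in m, angles in rad, forces in N, time in s.
With the tool pointing down it reaches from about 0.3 to 0.775 m from the base axis. Payload 14.6 kg.
Tool frame: the origin (TCP) lies on the centre line of the jaws, within the pads' length; the fingertips stand 19 mm ahead of it and the grasp point (between the pads) is the TCP; z points along the fingers, y is the direction in which the jaws open and shut (so a half turn about z gives the same grasp; the last joint's range is limited). The gripper opens to 94 mm and grips with 3 to 60 N. Pads are 16 mm wide; open, the fingers measure 119 mm over their backs; the gripper's body (75 mm by 177 mm) begins 78 mm behind the grasp point.
Start: joints at [-1.317, 0.3, 1.521, -0, 1.321, -0.067], TCP at [0.173, -0.522, 0.224] pointing down, gripper open.
Joint ranges: [-3.03, 3.03], [-0.79, 2.21], [0.23, 2.52], [-1.04, 4.18], [0, 3.07], [-2.55, 2.55]. Speed limits (rad/s): [2.22, 2.22, 2.57, 3.14, 3.14, 3.14].

### API

Orientations are given as [roll, pitch, yaw] about the fixed x, y, z axes, in that order (R = Rz(yaw) Ry(pitch) Rx(roll)).
In Python, from station import ctrl gives the robot as it stands. The module is installed in compiled form; this text tells all that it offers.
- The arm moves only by the shell command python3 -m creep 'ROWS' [FORCE]. ROWS is a JSON object of lists of equal length, an entry for each row: "translation": the shift along the world's x, y, z in mm, a list of three; "yaw": the turn about the world's z in rad; "gripper": the closure in counts, from 0 (fully open) to 255 (shut). A call has 1 to 5 rows; each row is the pose to reach, as a shift and turn from the pose measured when the call began; what a row does not reach only later rows make up. A row lasts 1/12 s, in which the tool goes at most 41.7 mm and 7.16 degrees, less where a joint would pass 70% of its speed; a pose out of reach is approached as far as the arm can. A call with a gripper value outside its range is refused whole. The fingers move at their own pace and stop on an object; FORCE is the grip in N (left out, the last holds). Time passes only in rows, so rows that repeat a pose let the fingers close. It gives the time, the measured TCP pose, the force and the opening at its end, in the units of the state.
- ctrl.get_obs(): the state, without advancing time (a new reading comes with each control period).
- ctrl.camera(name): name is "side" or "top" or "wrist"; returns a dict with "pixels" (384x512x3 uint8, red, green, blue), "depth" (384x512 float32, m along the optical axis (not along the pixel's ray), 0 where there is no reading), "fx", "fy", "cx", "cy" (pixels), "R" (3x3) and "t" (3): a world point X has camera coordinates R X + t; the wrist camera has in their place "tool_from_camera" (4x4, takes a point from camera to tool coordinates, whose origin is the TCP and whose axes are the flange's). Camera axes: x right, y down, z forward; pixel columns grow to the right and rows downward; lengths in m; the calibration is good to about 2 mm. A picture is of the moment at which its call begins: read the wrist's pose just before it.
- ctrl.hand_in(): hands the job in, once; it reports no verdict.
The state is a dict: "time_s": time; "qpos": joint angles; "joint_vel": joint speeds; "tau": joint torques, N m; "ee_pos": TCP position; "eef_rot": TCP orientation; "force": force on the tool from outside, world axes, zero at the start; "moment": the same for the moment, N m; "grip_width": finger opening in m.
Only numpy, scipy, OpenCV 4.12 (cv2) and the standard library are available. Lean on these libraries where they do the work, as an engineer would, in place of code of your own. Each camera call takes 0.05 s, during which the arm holds its last target. There are 200 camera calls.

### The job

Push the round grey foot with the upright shaft along the desk, without lifting or tipping it, fully home against both jaws of the aluminium V-shaped nest, and swing the red clamp bar fully shut over the foot's rim. Then slide the brass spacer sleeve down the shaft until it rests on the shoulder, and slide the blue bearing cup, flange down, onto the shaft on top of the sleeve; lower both gently rather than dropping them. Leave the finished stack clamped in the nest and leave the other things on the desk alone.

Things in the scene. Friction and masses are not known exactly. Their poses are not given: they have to be found in the camera images.
- foot: Loose round grey cast foot (about 0.8 kg) with an upright steel shaft. Disc 120 mm diameter, 20 mm thick; above it a hub 60 mm diameter whose flat top (the shoulder) is 34 mm above the desk; shaft 24 mm diameter rising from there to 122 mm, its last 12 mm tapering to 13 mm diameter. Origin: centre of the underside, on the shaft axis; z up along the shaft.
- nest_home (a point): Where the foot's origin must be when it is home in the nest: on the desk, between the jaws. Fixed to the nest and turned with it: the V opens towards this frame's +y, so the foot is pushed home roughly along its -y. The nest is two fixed aluminium jaws, each 84 mm long, 18 mm thick and 20 mm high, at 45 degrees either side of -y, their inner faces 60 mm from this point.
- clamp (a joint): Angle of the red swing clamp bar about its vertical hinge, rad: 0 = fully open (bar along the nest's +x), 1.57 = fully shut (bar along the nest's +y, its end over the foot's rim). It turns anticlockwise seen from above to shut, and stays where it is left (stiff hinge). The bar is 62 mm long, 22 mm wide, at 22 to 32 mm above the desk.
- clamp_hinge (a point): Point on the clamp's vertical hinge axis (98 mm from nest_home along the nest's -y), at the height of the black grip, 85 mm above the desk.
- clamp_grip (a point): Centre of the clamp's upright black grip: a cylinder 20 mm diameter, 22 mm tall (74 to 96 mm above the desk), on a 14 mm steel post that stands on the bar 30 mm from the hinge axis. Moves with the clamp.
- sleeve: Loose brass spacer sleeve, a plain tube: 46 mm outer diameter, 27 mm bore, 60 mm tall, standing upright. Origin: centre of its underside; z along its axis.
- cup: Loose blue flanged bearing cup: flange 68 mm diameter and 7 mm thick at the bottom, body 52 mm diameter above it, 40 mm tall in all; bore 27 mm right through, widened to 38 mm in the top 13 mm. Stands flange down. Origin: centre of its underside; z along its axis.
- carton: Bystander: small white carton, 91 x 121 x 63 mm. Origin: centre of the underside.
- jar: Bystander: small amber jar with a white screw lid, 45 mm diameter, 52 mm high. Origin: centre of the underside.
- tube: Bystander: pale oval tube lying along the back edge, 205 x 38 x 24 mm. Origin: centre of the underside.
Mind the look-alikes: they are no part of the job. Of the things shaped like the cup, the blue one is meant.

How it is judged:
By the outcome, as a careful person would: the job done as asked, in the order asked, and still so for the second after the job is handed in, with the robot touching nothing.
It also fails if it takes over 72 s, if anything falls off the work surface, if the arm or the gripper's body presses on something with over 40 N, if the wrist force passes 120 N, or if a joint passes its speed limit or range.

## Working session

There is one attempt and no reset: what is moved stays moved. The work goes in short steps, Python scripts to look and compute and a shell command to move; the robot and the scene stay as the last step left them, time stands still between calls to the robot, and variables do not carry over. Pictures are saved under pics/ and viewed, about 8 in all and at most 12, crops included, and the job is handed in when it is done.

```bash
mkdir -p pics; cat > h.py <<'E'
import numpy as np, cv2
from station import ctrl
def shot(n,name=None):
    o=ctrl.get_obs(); c=ctrl.camera(n)
    if name: cv2.imwrite(f'pics/{name}.png',c['pixels'][:,:,::-1])
    return o,c
def cloud(c,o=None):
    d=c['depth']; v,u=np.indices(d.shape)
    P=np.stack([(u-c['cx'])/c['fx']*d,(v-c['cy'])/c['fy']*d,d],-1)
    if 'R' in c: return (P-c['t'])@np.array(c['R'])
    T=np.array(c['tool_from_camera']); P=P@T[:3,:3].T+T[:3,3]
    from scipy.spatial.transform import Rotation as R
    return P@R.from_euler('xyz',o['eef_rot']).as_matrix().T+np.array(o['ee_pos'])
E
python3 - <<'E'
from h import *
o,c=shot('top','top0');np.savez('top0.npz',**c)
_,s=shot('side','side0');np.savez('side0.npz',**s)
print(o); print(c['R'],c['t'],c['fx'])
cv2.imwrite('pics/both0.png',np.hstack([cv2.resize(x['pixels'][:,:,::-1],(400,300)) for x in (c,s)]))
E
```

```text
{'time_s': 0.0, 'qpos': array([-1.31657051e+00,  3.00480742e-01,  1.52158646e+00,  7.84971370e-06,
        1.32065758e+00, -6.65624978e-02]), 'joint_vel': array([-0.00210419,  0.00112278, -0.00118991,  0.0007622 ,  0.00102653,
        0.00175695]), 'tau': array([ 4.30283990e-05, -5.31807482e+01, -3.52731550e+01,  7.08829123e-02,
        2.44949665e-02, -1.29725327e-04]), 'ee_pos': array([ 0.17338311, -0.52171117,  0.22387874]), 'eef_rot': array([-3.14046354e+00, -8.28877014e-05,  3.20786323e-01]), 'force': array([ 0.28712129, -0.40551788, -0.39399126]), 'moment': array([0.03061419, 0.00114546, 0.01571424]), 'grip_width': 0.09404996377735132}
[[ 0.02728494 -0.99951043  0.01531109]
 [-0.98338764 -0.02958823 -0.17909016]
 [ 0.17945551 -0.01017028 -0.98371352]] [-0.04957399  0.5313894   0.92784306] 371.66674533707317
```

View pics/top0.png

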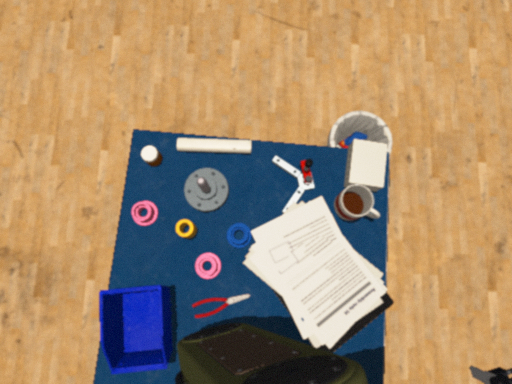

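View pics/side0.png

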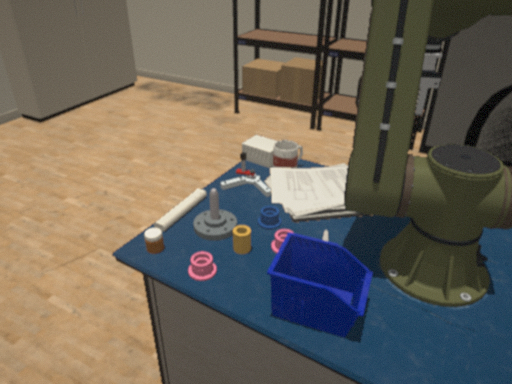

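The top view shows the foot at (206,188), the brass sleeve at (185,229), and the V nest with its apex near (305,183), opening left. The red clamp is at (306,168). There are three cup shapes: pink (144,212), pink (208,265) and blue (239,235). The blue one is meant. I'll measure these and confirm in an enlarged crop.

```bash
cat > m.py <<'E'
from h import *
from scipy.optimize import least_squares
c=dict(np.load('top0.npz')); W=cloud(c); d=c['depth']
hsv=cv2.cvtColor(c['pixels'],cv2.COLOR_RGB2HSV)
def win(u0,u1,v0,v1):
    m=np.zeros(d.shape,bool); m[v0:v1,u0:u1]=1; return m&(d>0)
def circ(P,r=None):
    # minimal enclosing of upper-face points
    (x,y),r=cv2.minEnclosingCircle((P[:,:2]*1000).astype(np.float32)); return np.round([x,y,r],1), np.round(P[:,:2].mean(0)*1000,1), len(P)
for n,w,z0,z1 in [('foot disc',(180,232,165,214),.012,.05),('foot hub',(180,232,165,214),.028,.042),('shaft',(180,232,160,214),.06,.13),('sleeve',(172,198,216,242),.05,.07),('cup flange',(224,255,220,250),.004,.05),('cup top',(224,255,220,250),.033,.05),('jaws',(268,322,150,215),.013,.024),('bar',(268,322,150,215),.026,.04),('grip',(268,325,145,215),.08,.11)]:
    m=win(*w); P=W[m]; P=P[(P[:,2]>z0)&(P[:,2]<z1)]
    if len(P): print(n,*circ(P),'z',np.round(np.percentile(P[:,2],[5,50,95])*1000,1))
m=win(268,322,150,215); P=W[m]
J=P[(P[:,2]>.013)&(P[:,2]<.024)]; np.set_printoptions(suppress=True)
cr=cv2.resize(c['pixels'][130:280,125:330,::-1],None,fx=3.8,fy=3.8,interpolation=cv2.INTER_CUBIC)
cv2.imwrite('pics/crop0.png',cr)
E
python3 m.py
```

```text
foot disc [554.6 114.4  60. ] [551.8 113. ] 1378 z [17.3 20.7 35.2]
foot hub [554.5 114.7  29.9] [550.1 111.4] 271 z [31.2 33.9 37.1]
shaft [554.5 114.3  12. ] [551.  112.1] 116 z [ 64.8 111.7 122.5]
sleeve [444.6 158.9  23. ] [444.1 158.3] 181 z [55.  59.4 62.4]
cup flange [427.7  17.7  50.2] [431.1  16.7] 465 z [ 5.2 27.2 43.1]
cup top [424.    8.4  40.8] [430.8  12.3] 184 z [36.5 40.1 45.1]
jaws [577.3 -98.4  79.6] [ 586.7 -117.7] 403 z [13.7 19.8 22.8]
bar [ 564.7 -123.7   80.9] [ 568.6 -142.5] 228 z [28.9 34.2 39.1]
grip [ 616.5 -153.6    9.5] [ 615.7 -153.1] 53 z [84.7 95.1 98. ]
```

View pics/crop0.png

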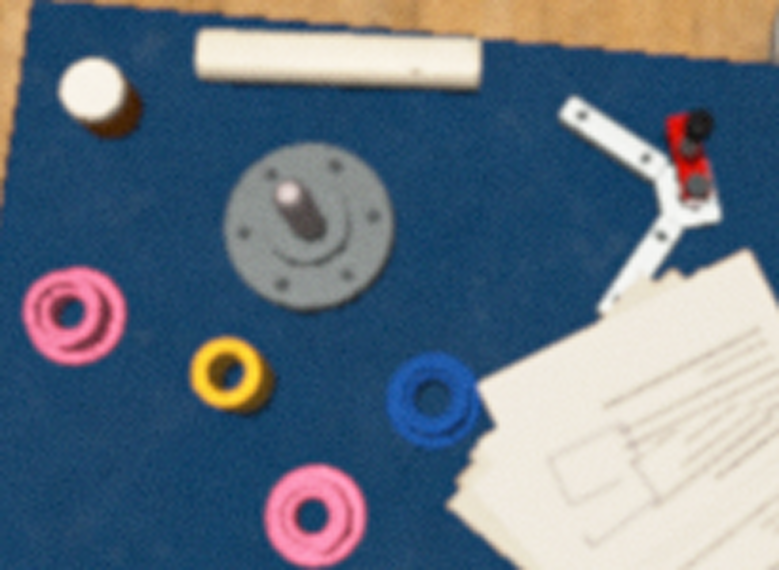

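```bash
cat >> m.py <<'E'
print('----')
px=c['pixels'].astype(int)
white=(px.min(-1)>150)
m=win(268,322,150,213)&white&(W[...,2]>.012)&(W[...,2]<.025)
J=W[m][:,:2]*1000
def sdbox(p,h):
    q=np.abs(p)-h; return np.linalg.norm(np.maximum(q,0),axis=1)+np.minimum(q.max(1),0)
def res(x,J=J):
    ps=x[2]; R=np.array([[np.cos(ps),-np.sin(ps)],[np.sin(ps),np.cos(ps)]])
    q=(J-x[:2])@R
    e=[]
    for s in (1,-1):
        n=np.array([s,-1])/2**.5; t=np.array([s,1])/2**.5
        a=q@n-69; b=q@t-x[3]
        e.append(sdbox(np.stack([a,b],1),np.array([9,42])))
    return np.minimum(*e)
# maximise coverage: rasterise the model and compare to mask instead of a plain fit
f=lambda x: np.r_[np.maximum(res(x),0)]
best=None
from scipy.optimize import minimize
T=cv2.distanceTransform
def cost(x):
    r=res(x); ins=np.maximum(r,0); 
    # model samples must be near data
    ps=x[2]; R=np.array([[np.cos(ps),-np.sin(ps)],[np.sin(ps),np.cos(ps)]])
    S=[]
    for s in (1,-1):
        n=np.array([s,-1])/2**.5; t=np.array([s,1])/2**.5
        for a in (62,69,76):
            for b in np.linspace(-40,40,17): S.append(a*n+(x[3]+b)*t)
    S=np.array(S)@R.T+x[:2]
    D=np.linalg.norm(S[:,None]-J[None],axis=2).min(1)
    return np.minimum(ins,8).mean()+.5*np.minimum(np.maximum(D-1.5,0),8).mean()
for ps in (0,.1,.2):
    r=minimize(cost,[600,-60,ps,0],method='Nelder-Mead',options=dict(maxiter=800,initial_simplex=[[600,-60,ps,0],[580,-60,ps,0],[600,-40,ps,0],[600,-60,ps+.15,0],[600,-60,ps,8]]))
    print(r.fun,np.round(r.x,3),len(J))
x=r.x; y=np.array([-np.sin(x[2]),np.cos(x[2])]); xx=np.array([y[1],-y[0]])
print('hinge',x[:2]-98*y,'grip exp',x[:2]-98*y+30*xx)
# bar hue
hv=(((hsv[...,0]<8)|(hsv[...,0]>172))&(hsv[...,1]>150))&win(290,322,145,200)
B=W[hv];B=B[(B[:,2]>.027)&(B[:,2]<.037)][:,:2]*1000
print('bar',cv2.minAreaRect(B.astype(np.float32)),len(B))
# cup: blue, hue
bl=win(222,258,218,254)&(W[...,2]>.004)&(px.max(-1)<230)&(px[...,2]>px[...,0]+60)
P=W[bl]
for a,b in ((.004,.012),(.034,.046)):
    Q=P[(P[:,2]>a)&(P[:,2]<b)]; print('cup',circ(Q))
# fit 34mm flange circle and 26 mm top
Q=P[(P[:,2]>.034)&(P[:,2]<.046)][:,:2]*1000
print(np.percentile(Q,[1,99],axis=0))
# paper height
pp=win(255,330,215,300)&white; print('paper z',np.percentile(W[pp][:,2]*1000,[5,50,95]))
Q=W[win(330,395,135,222)&(W[...,2]>.03)]; print('carton/mug xy', Q.min(0),Q.max(0))
E
python3 m.py | sed -n '/----/,$p'
```

```text
----
1.2088635264544971 [568.576 -63.5     0.244 -11.28 ] 411
1.2120259231109476 [568.465 -63.793   0.249 -11.023] 411
1.2174095073361115 [567.393 -63.456   0.266 -12.444] 411
hinge [ 593.17368961 -158.00389655] grip exp [ 622.11701542 -150.11188217]
bar ((612.0830688476562, -154.84078979492188), (57.257667541503906, 20.00973129272461), 16.12665557861328) 81
cup (array([435.1,  16.2,  51.7]), array([431. ,  20.2]), 177)
cup (array([433.7,  21.2,  25.9]), array([433.5,  21.3]), 140)
[[409.90821841  -2.10223018]
 [457.0738183   45.15677189]]
paper z [39.18405022 44.05526832 48.52724047]
carton/mug xy [ 0.47369826 -0.36597264  0.03003166] [ 0.69495777 -0.21744611  0.10043624]
```

```bash
R='{"translation":[[129,154,9],[129,154,9],[129,154,9],[129,154,9],[129,154,9]],"yaw":[0.5,0.5,0.5,0.5,0.5],"gripper":[0,0,0,0,0]}'
python3 -m creep '{"translation":[[129,154,9],[129,154,9],[129,154,9],[129,154,9],[129,154,9]],"yaw":[0.5,0.5,0.5,0.5,0.5],"gripper":[0,0,0,0,0]}' 20
python3 -m creep '{"translation":[[129,154,9],[129,154,9],[129,154,9],[129,154,9],[129,154,9]],"yaw":[0.5,0.5,0.5,0.5,0.5],"gripper":[0,0,0,0,0]}'
```

```text
time_s: 0.52
ee_pos: [0.3034, -0.3655, 0.2329]
eef_rot: [-3.14, -0.0, 0.829]
force: [0.3, -0.2, 0.1]
grip_width: 0.0939
time_s: 0.93
ee_pos: [0.4335, -0.2093, 0.242]
eef_rot: [-3.14, -0.0, 1.338]
force: [0.2, -1.6, -0.4]
grip_width: 0.094
```

```bash

python3 -m creep '{"translation":[[120,140,10],[120,140,10],[120,140,10],[120,140,10],[120,140,10]],"yaw":[0.48,0.48,0.48,0.48,0.48],"gripper":[0,0,0,0,0]}'
python3 - <<'E'
from h import *
o,c=shot('wrist','w1'); np.savez('w1.npz',**c); print(o['ee_pos'],o['eef_rot'],c['tool_from_camera'])
E
```

```text
time_s: 1.35
ee_pos: [0.5552, -0.0659, 0.2517]
eef_rot: [-3.14, -0.001, 1.828]
force: [-0.6, -0.3, -0.8]
grip_width: 0.0941
[ 0.55524722 -0.06586158  0.25167899] [-3.14014347e+00 -9.85746281e-04  1.82780768e+00] [[-5.88364105e-04 -9.65232320e-01 -2.61392849e-01  7.61069773e-02]
 [ 9.99999678e-01 -4.25138369e-04 -6.80992698e-04 -3.45625383e-04]
 [ 5.46188032e-04 -2.61393166e-01  9.65232259e-01 -1.60165040e-01]
 [ 0.00000000e+00  0.00000000e+00  0.00000000e+00  1.00000000e+00]]
```

View pics/w1.png

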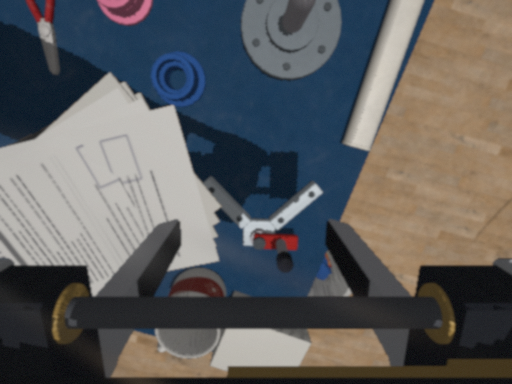

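The wrist view shows the nest apex at (258,230), with jaw ends at (210,182) and (318,188). The red bar runs from (258,240) to (297,242) with the black grip at (284,262). I'll fit the nest pose from this view.

```bash
cat > m2.py <<'E'
from h import *
from scipy.optimize import minimize
c=dict(np.load('w1.npz')); o=dict(ee_pos=[0.55524722,-0.06586158,0.25167899],eef_rot=[-3.14014347,-9.85746281e-04,1.82780768])
W=cloud(c,o)*1000; px=c['pixels'].astype(int); v,u=np.indices(W.shape[:2])
sat=px.max(-1)-px.min(-1)
m=(u>196)&(u<330)&(v>170)&(v<250)&(W[...,2]>13)&(W[...,2]<25)&(px[...,0]>px[...,2]*.75)
J=W[m][:,:2]; print(len(J),np.median(W[m][:,2]))
def boxes(x): 
    ps=x[2]; return np.array([[np.cos(ps),-np.sin(ps)],[np.sin(ps),np.cos(ps)]])
def cost(x):
    R=boxes(x); q=(J-x[:2])@R; e=[];S=[]
    for s in (1,-1):
        n=np.array([s,-1])/2**.5; t=np.array([s,1])/2**.5
        a=np.abs(q@n-69)-9; b=np.abs(q@t-x[3])-42
        e.append(np.hypot(np.maximum(a,0),np.maximum(b,0)))
        S+=[k*n+(x[3]+w)*t for k in (61,69,77) for w in np.linspace(-41,41,19)]
    S=np.array(S)@R.T+x[:2]
    D=np.linalg.norm(S[:,None]-J[None],axis=2).min(1)
    return np.minimum(np.minimum(*e),8).mean()+.6*np.minimum(np.maximum(D-1,0),8).mean()
for ps in (.1,.25,.35):
    x0=np.array([568,-63,ps,0]); r=minimize(cost,x0,method='Nelder-Mead',options=dict(initial_simplex=x0+np.vstack([np.zeros(4),np.diag([12,12,.1,6])])))
    x=r.x; y=np.array([-np.sin(x[2]),np.cos(x[2])]); xx=np.array([y[1],-y[0]])
    print(round(r.fun,2),np.round(x,3),'hinge',x[:2]-98*y,'grip',x[:2]-98*y+30*xx)
red=(px[...,0]>120)&(px[...,1]<70)&(u>240)&(u<310)&(v>225)&(v<255)
B=W[red]; B=B[abs(B[:,2]-32)<5]; print('bar',cv2.minAreaRect(B[:,:2].astype(np.float32)),len(B))
g=(u>270)&(u<296)&(v>245)&(v<275)&(W[...,2]>88)&(W[...,2]<102); print('grip',cv2.minEnclosingCircle(W[g][:,:2].astype(np.float32)),g.sum(),np.median(W[g][:,2]))
f=(u>235)&(u<345)&(v<82)&(W[...,2]>15)&(W[...,2]<25)
F=W[f][:,:2]; print('foot',cv2.minEnclosingCircle(F.astype(np.float32)))
k=(u>145)&(u<210)&(v>48)&(v<108)
for a,b,r in((3,12,34),(36,45,26)):
    Q=W[k&(W[...,2]>a)&(W[...,2]<b)&(px[...,2]>px[...,0]+50)][:,:2]; print('cup',cv2.minEnclosingCircle(Q.astype(np.float32)),len(Q))
E
python3 m2.py
```

```text
1609 19.75206693590492
0.58 [ 5.67799e+02 -6.18610e+01  1.94000e-01 -7.67000e-01] hinge [ 586.64747629 -158.03162423] grip [ 616.08734874 -152.26153671]
0.58 [ 5.67799e+02 -6.18620e+01  1.94000e-01 -7.67000e-01] hinge [ 586.6468956  -158.03205229] grip [ 616.08680916 -152.26217452]
0.58 [ 5.67811e+02 -6.18010e+01  1.95000e-01 -9.47000e-01] hinge [ 586.76349596 -157.95081299] grip [ 616.19715551 -152.14911617]
bar ((610.0836181640625, -154.5316162109375), (57.927059173583984, 19.993438720703125), 13.232152938842773) 242
grip ((616.782470703125, -152.72195434570312), 9.89017105102539) 226 95.40985842579403
foot ((553.8301391601562, 115.48701477050781), 59.74552917480469)
cup ((433.20452880859375, 22.554086685180664), 33.90615463256836) 622
cup ((433.19696044921875, 22.240108489990234), 25.79827880859375) 762
```

```bash

python3 -m creep '{"translation":[[-7,200,0],[-7,200,0],[-7,200,0],[-7,200,0],[-7,200,0]],"yaw":[-0.18,-0.18,-0.18,-0.18,-0.18],"gripper":[119,119,119,119,119]}' 20
python3 -m creep '{"translation":[[0,62,-10],[0,62,-50],[0,62,-90],[0,62,-130],[0,62,-150]],"yaw":[0,0,0,0,0],"gripper":[119,119,119,119,119]}'
python3 - <<'E'
from h import *
o=ctrl.get_obs();print(o['ee_pos'],o['eef_rot'],o['grip_width'],o['qpos'])
E
```

```text
time_s: 1.82
ee_pos: [0.5485, 0.1371, 0.2513]
eef_rot: [-3.14, -0.001, 1.643]
force: [0.1, 0.8, 0.1]
grip_width: 0.0641
time_s: 2.23
ee_pos: [0.5464, 0.1991, 0.0965]
eef_rot: [-3.135, -0.0, 1.644]
force: [1.1, 0.0, -0.3]
grip_width: 0.0502
[0.54643753 0.19905365 0.09653393] [-3.13459895e+00 -1.00512750e-04  1.64380873e+00] 0.05015330320769314 [0.28567716 0.5044143  1.55030745 0.00177228 1.09368649 0.21184519]
```

```bash

python3 -m creep '{"translation":[[2,0,-30],[2,0,-60],[2,0,-69],[2,-8,-69],[3,-16,-69]],"yaw":[0,0,0,0,0],"gripper":[119,119,119,119,119]}'
python3 -m creep '{"translation":[[1,-8,0],[2,-19,0],[2,-31,0],[3,-43,0],[4,-55,0]],"yaw":[0,0,0,0,0],"gripper":[119,119,119,119,119]}'
python3 -m creep '{"translation":[[1,-10,0],[2,-20,0],[2,-30,0],[3,-40,0],[4,-50,0]],"yaw":[0,0,0,0,0],"gripper":[119,119,119,119,119]}'
python3 - <<'E'
from h import *
o,c=shot('top'); W=cloud(c)*1000
q=W[(c['depth']>0)]; s=q[(q[:,2]>15)&(q[:,2]<24)&(q[:,0]>480)&(q[:,0]<620)&(q[:,1]>-60)&(q[:,1]<180)]
print(o['ee_pos'],o['eef_rot'],cv2.minEnclosingCircle(s[:,:2].astype(np.float32)),s.mean(0))
E
```

```text
time_s: 2.65
ee_pos: [0.5497, 0.1827, 0.0284]
eef_rot: [-3.135, -0.0, 1.644]
force: [-0.2, -1.0, 0.6]
grip_width: 0.0502
time_s: 3.07
ee_pos: [0.5544, 0.1266, 0.0298]
eef_rot: [-3.137, -0.001, 1.644]
force: [-0.4, 5.6, 4.8]
grip_width: 0.0502
time_s: 3.48
ee_pos: [0.5586, 0.0758, 0.0301]
eef_rot: [-3.138, -0.001, 1.644]
force: [0.2, 4.1, 4.2]
grip_width: 0.0504
[0.55861095 0.07582315 0.03014978] [-3.13786711e+00 -1.16746629e-03  1.64391305e+00] ((562.3466186523438, 8.283515930175781), 58.662601470947266) [561.08131518 -11.77275526  20.01286988]
```

```bash

python3 -m creep '{"translation":[[0,-11,0],[0,-22,0],[0,-33,0],[-1,-44,0],[-2,-54,0]],"yaw":[0.02,0.05,0.07,0.1,0.12],"gripper":[119,119,119,119,119]}'
python3 -m creep '{"translation":[[0,-4,0],[0,-8,0],[-1,-11,0],[-1,-14,0],[-1,-17,0]],"yaw":[0,0,0,0,0],"gripper":[119,119,119,119,119]}'
python3 - <<'E'
from h import *
o,c=shot('top'); W=cloud(c)*1000
q=W[(c['depth']>0)]; s=q[(q[:,2]>70)&(q[:,2]<125)&(q[:,0]>500)&(q[:,0]<620)&(q[:,1]>-110)&(q[:,1]<-45)]
print(o['ee_pos'],o['eef_rot'],o['force'])
hb=W[(c['depth']>0)]; s=q[(q[:,2]>29)&(q[:,2]<37)&(q[:,0]>520)&(q[:,0]<620)&(q[:,1]>-110)&(q[:,1]<0)]
print(cv2.minEnclosingCircle(s[:,:2].astype(np.float32)))
E
```

```text
time_s: 3.95
ee_pos: [0.5565, 0.0195, 0.0299]
eef_rot: [-3.137, -0.001, 1.765]
force: [-0.2, 4.3, 1.3]
grip_width: 0.0502
time_s: 4.37
ee_pos: [0.5555, 0.0026, 0.0299]
eef_rot: [-3.137, -0.001, 1.765]
force: [0.0, 3.7, 0.4]
grip_width: 0.0503
[0.55546566 0.0025681  0.02988935] [-3.13712524e+00 -6.56021757e-04  1.76475910e+00] [0.00946928 3.67687262 0.40451049]
((567.7059936523438, -60.205833435058594), 29.353422164916992)
```

```bash

python3 -m creep '{"translation":[[0,-1,0],[0.4,-2,0],[0.6,-3,0],[0.6,-3,0],[0.6,-3,0]],"yaw":[0,0,0,0,0],"gripper":[119,119,119,119,119]}'
python3 -m creep '{"translation":[[0.2,-1,0],[0.2,-1,0],[0.2,-1,0]],"yaw":[0,0,0],"gripper":[119,119,119]}'
```

```text
time_s: 4.83
ee_pos: [0.5561, -0.0009, 0.0299]
eef_rot: [-3.137, -0.0, 1.765]
force: [-0.3, 2.7, 1.8]
grip_width: 0.0505
time_s: 5.08
ee_pos: [0.556, -0.0015, 0.0298]
eef_rot: [-3.136, -0.001, 1.765]
force: [-2.0, 5.9, 1.9]
grip_width: 0.0501
```

```bash

python3 -m creep '{"translation":[[0.3,-1.2,0],[0.4,-2,0],[0.4,-2,0]],"yaw":[0,0,0],"gripper":[119,119,119]}'
python3 -m creep '{"translation":[[0.3,-1.5,0],[0.3,-1.5,0],[0.3,-1.5,0]],"yaw":[0,0,0],"gripper":[119,119,119]}'
```

```text
time_s: 5.33
ee_pos: [0.5559, -0.0022, 0.0298]
eef_rot: [-3.135, -0.003, 1.765]
force: [-5.0, 13.7, 3.9]
grip_width: 0.0501
time_s: 5.58
ee_pos: [0.5558, -0.0023, 0.0298]
eef_rot: [-3.135, -0.006, 1.765]
force: [-4.5, 14.4, 5.4]
grip_width: 0.0503
```

```bash

python3 -m creep '{"translation":[[-3,12,0],[-4,20,5],[-4,20,45],[-4,20,85],[-4,20,125]],"yaw":[0,0,0,0,0],"gripper":[119,119,119,119,119]}' 30
python3 -m creep '{"translation":[[5,0,30],[25,-15,30],[45,-30,30],[58,-60,30],[65,-90,30]],"yaw":[-0.5,-0.5,-0.5,-0.5,-0.5],"gripper":[119,119,119,119,119]}'
python3 -m creep '{"translation":[[0,-40,0],[0,-80,0],[0,-80,0],[0,-80,0],[0,-80,0]],"yaw":[-0.55,-0.55,-0.55,-0.55,-0.55],"gripper":[119,119,119,119,119]}'
python3 - <<'E'
from h import *
o,c=shot('top'); W=cloud(c)*1000
q=W[(c['depth']>0)]
s=q[(q[:,2]>29)&(q[:,2]<37)&(q[:,0]>530)&(q[:,0]<620)&(q[:,1]>-110)&(q[:,1]<0)]
f=q[(q[:,2]>112)&(q[:,2]<126)&(q[:,0]>530)&(q[:,0]<610)&(q[:,1]>-100)&(q[:,1]<-20)]
print(cv2.minEnclosingCircle(s[:,:2].astype(np.float32)),f.mean(0),len(f)); print(o['ee_pos'],o['eef_rot'],o['grip_width'])
E
```

```text
time_s: 6.0
ee_pos: [0.5512, 0.0182, 0.1565]
eef_rot: [-3.134, -0.005, 1.766]
force: [0.1, -0.1, 0.7]
grip_width: 0.0501
time_s: 6.42
ee_pos: [0.6172, -0.0721, 0.1868]
eef_rot: [-3.134, -0.005, 1.259]
force: [-0.8, 0.6, -0.1]
grip_width: 0.0498
time_s: 6.83
ee_pos: [0.617, -0.1526, 0.1869]
eef_rot: [-3.135, -0.004, 0.7]
force: [-0.2, -0.1, -0.4]
grip_width: 0.0504
((571.7515869140625, -53.488853454589844), 27.285837173461914) [569.2177833  -59.14219169 118.84997934] 23
[ 0.61704961 -0.15263657  0.18692528] [-3.13480248 -0.0040081   0.70035555] 0.05035269691933174
```

```bash

python3 -m creep '{"translation":[[0,0,-15],[0,0,-30],[0,0,-50],[0,0,-80],[0,0,-101]],"yaw":[-0.5,-0.5,-0.5,-0.5,-0.5],"gripper":[119,119,119,119,119]}'
python3 -m creep '{"translation":[[0,0,0],[0,0,0],[0,0,0],[0,0,0],[0,0,0]],"yaw":[0,0,0,0,0],"gripper":[200,255,255,255,255]}' 30
```

```text
time_s: 7.3
ee_pos: [0.6167, -0.1517, 0.0843]
eef_rot: [-3.135, -0.003, 0.195]
force: [0.2, 0.2, -0.4]
grip_width: 0.0504
time_s: 7.72
ee_pos: [0.6174, -0.1519, 0.086]
eef_rot: [-3.137, -0.006, 0.195]
force: [2.0, -2.0, 0.8]
grip_width: 0.0201
```

```bash

python3 -m creep '{"translation":[[-0.7,2.9,0],[-1.7,5.7,0],[-3,8.4,0],[-4.6,11,0],[-6.4,13.4,0]],"yaw":[0.1,0.2,0.3,0.4,0.5],"gripper":[255,255,255,255,255]}'
python3 - <<'E'
from h import *
o=ctrl.get_obs(); d=np.array(o['ee_pos'][:2])*1000-[586.7,-158]; print(d,np.hypot(*d),np.arctan2(d[1],d[0])-.194,o['eef_rot'][2]-.194,o['moment'])
E
```

```text
time_s: 8.13
ee_pos: [0.6104, -0.1388, 0.086]
eef_rot: [-3.136, -0.004, 0.701]
force: [-4.8, -3.5, -4.7]
grip_width: 0.0194
[23.65056242 19.18381163] 30.452713038772995 0.4874941172078752 0.5067058512407987 [-0.85658108  0.75924833 -0.08061419]
```

```bash

python3 -m creep '{"translation":[[-2,2.2,0],[-4.3,4.2,0],[-6.7,5.9,0],[-9.3,7.4,0],[-12,8.7,0]],"yaw":[0.1,0.2,0.3,0.4,0.5],"gripper":[255,255,255,255,255]}'
python3 -m creep '{"translation":[[-2.9,1,0],[-5.8,1.7,0],[-8.8,2,0],[-11.7,2.1,0],[-14.7,1.9,0]],"yaw":[0.1,0.2,0.3,0.4,0.5],"gripper":[255,255,255,255,255]}'
python3 -m creep '{"translation":[[-1.2,-0.2,0],[-2.2,-0.4,0],[-3.3,-0.7,0],[-3.3,-0.7,0]],"yaw":[0.04,0.08,0.1,0.1],"gripper":[255,255,255,255]}'
python3 - <<'E'
from h import *
o=ctrl.get_obs(); d=np.array(o['ee_pos'][:2])*1000-[586.7,-158]; print(d,np.hypot(*d),np.arctan2(d[1],d[0])-.194,o['eef_rot'][2]-.194,o['moment'])
E
```

```text
time_s: 8.55
ee_pos: [0.5976, -0.1306, 0.0861]
eef_rot: [-3.135, -0.003, 1.206]
force: [-3.8, -6.2, -5.7]
grip_width: 0.0195
time_s: 8.97
ee_pos: [0.5823, -0.1296, 0.086]
eef_rot: [-3.134, -0.002, 1.711]
force: [-0.0, -9.2, -7.5]
grip_width: 0.0193
time_s: 9.3
ee_pos: [0.5813, -0.1306, 0.0863]
eef_rot: [-3.14, 0.001, 1.812]
force: [21.5, -3.0, -20.6]
grip_width: 0.0196
[-5.43246132 27.42980717] 27.962581376998155 1.572315764766754 1.6183627431405243 [-0.53087676 -4.11332892 -0.1946973 ]
```

```bash

python3 -m creep '{"translation":[[0,0,0],[0,0,0],[0,0,0],[0,0,20],[0,0,60]],"yaw":[-0.03,-0.03,-0.03,-0.03,-0.03],"gripper":[119,119,92,92,92]}'
python3 -m creep '{"translation":[[0,0,40],[-15,40,45],[-30,80,45],[-50,120,45],[-67,155,45]],"yaw":[0,0,0,0,0],"gripper":[92,92,92,92,92]}'
python3 -m creep '{"translation":[[-15,40,0],[-30,80,0],[-50,115,0],[-62,125,0],[-62,125,0]],"yaw":[0,0,0,0,0],"gripper":[92,92,92,92,92]}'
python3 - <<'E'
from h import *
o,c=shot('top'); W=cloud(c)*1000
q=W[(c['depth']>0)]
s=q[(q[:,2]>29)&(q[:,2]<37)&(q[:,0]>530)&(q[:,0]<600)&(q[:,1]>-92)&(q[:,1]<-10)]
f=q[(q[:,2]>60)&(q[:,2]<126)&(q[:,0]>530)&(q[:,0]<610)&(q[:,1]>-90)&(q[:,1]<-20)]
for P in (s,f): print(cv2.minEnclosingCircle(P[:,:2].astype(np.float32)),len(P))
m=(W[...,2]>50)&(W[...,2]<68)&(abs(W[...,0]-444)<35)&(abs(W[...,1]-159)<35); print('sleeve top',cv2.minEnclosingCircle(W[m][:,:2].astype(np.float32)))
cv2.imwrite('pics/t2.png',cv2.resize(c['pixels'][130:240,230:330,::-1],None,fx=3,fy=3,interpolation=cv2.INTER_CUBIC))
a=cv2.imread('pics/t2.png')
o,c=shot('wrist'); np.savez('w2.npz',**c); b=cv2.resize(c['pixels'][:,:,::-1],(440,330)); cv2.imwrite('pics/v2.png',np.hstack([a,b]))
W=cloud(c,o)*1000; m=(W[...,2]>50)&(W[...,2]<68)&(abs(W[...,0]-444)<35)&(abs(W[...,1]-159)<35)
print('sleeve wrist',cv2.minEnclosingCircle(W[m][:,:2].astype(np.float32)),m.sum(),o['ee_pos'],o['eef_rot'])
m=(W[...,2]>112)&(W[...,2]<126)&(abs(W[...,0]-568)<35)&(abs(W[...,1]+62)<35); print('shaft',m.sum(), W[m].mean(0) if m.any() else 0)
E
```

```text
time_s: 9.72
ee_pos: [0.5792, -0.1301, 0.1432]
eef_rot: [-3.133, -0.003, 1.783]
force: [-0.1, -0.0, 0.6]
grip_width: 0.0494
time_s: 10.13
ee_pos: [0.5122, 0.0238, 0.1888]
eef_rot: [-3.134, -0.002, 1.784]
force: [1.0, -0.2, -0.4]
grip_width: 0.0597
time_s: 10.55
ee_pos: [0.4482, 0.1512, 0.1895]
eef_rot: [-3.134, -0.003, 1.789]
force: [-1.2, -1.2, 0.6]
grip_width: 0.0596
((568.0194091796875, -63.5985221862793), 29.932321548461914) 256
((567.6017456054688, -63.867088317871094), 11.984347343444824) 106
sleeve top ((444.880615234375, 148.98553466796875), 19.256437301635742)
sleeve wrist ((443.1454772949219, 160.1817626953125), 22.862045288085938) 1121 [0.44948518 0.14984917 0.18954244] [-3.13493313e+00 -2.37811586e-03  1.78759474e+00]
shaft 0 0
```

View pics/v2.png

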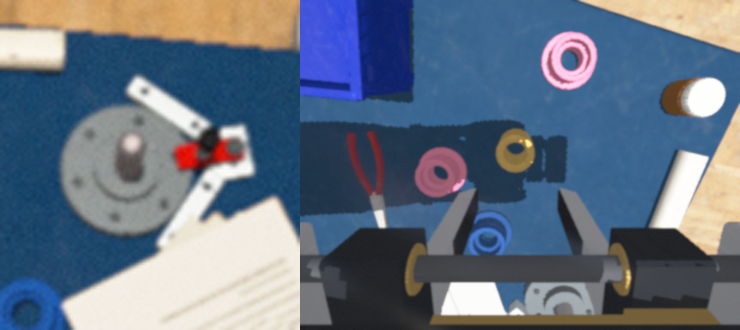

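The left crop shows the foot seated in the V, with the red bar shut from (235,150) to (180,155) over the rim. In the right one the brass sleeve is at (516,150), clear of its neighbours.

```bash

python3 -m creep '{"translation":[[-5.5,10.2,-10],[-5.5,10.2,-40],[-5.5,10.2,-70],[-5.5,10.2,-90],[-5.5,10.2,-90]],"yaw":[-0.02,-0.02,-0.02,-0.02,-0.02],"gripper":[92,92,92,92,92]}' 
python3 - <<'E'
from h import *
o=ctrl.get_obs(); print(o['ee_pos'],o['eef_rot'])
o,c=shot('wrist'); W=cloud(c,o)*1000; m=(W[...,2]>53)&(W[...,2]<68)&(abs(W[...,0]-444)<30)&(abs(W[...,1]-159)<30)
print('sleeve wrist',cv2.minEnclosingCircle(W[m][:,:2].astype(np.float32)),m.sum())
E
```

```text
time_s: 11.07
ee_pos: [0.4437, 0.1576, 0.0961]
eef_rot: [-3.129, -0.002, 1.765]
force: [-0.9, 0.4, 0.5]
grip_width: 0.0603
[0.44367378 0.15761895 0.09611396] [-3.12924227e+00 -1.69636971e-03  1.76484617e+00]
sleeve wrist ((443.0945129394531, 160.11537170410156), 22.984222412109375) 2194
```

```bash

python3 -m creep '{"translation":[[-0.5,2.5,-20],[-0.5,2.5,-40],[-0.5,2.5,-56],[-0.5,2.5,-56],[-0.5,2.5,-56]],"yaw":[0,0,0,0,0],"gripper":[92,92,92,92,92]}' 
python3 -m creep '{"translation":[[0,0,0],[0,0,0],[0,0,0],[0,0,0]],"yaw":[0,0,0,0],"gripper":[160,255,255,255]}' 20
python3 - <<'E'
from h import *
o=ctrl.get_obs(); print(o['ee_pos'],o['eef_rot'],o['force'])
E
```

```text
time_s: 11.53
ee_pos: [0.445, 0.1602, 0.0436]
eef_rot: [-3.132, -0.002, 1.764]
force: [0.5, -1.6, 1.1]
grip_width: 0.06
time_s: 11.87
ee_pos: [0.4457, 0.1603, 0.0449]
eef_rot: [-3.135, -0.002, 1.764]
force: [-2.3, -2.2, 8.3]
grip_width: 0.0446
[0.44574591 0.16033102 0.04494165] [-3.13469951e+00 -1.94455735e-03  1.76431819e+00] [-2.34439915 -2.18750279  8.28951566]
```

```bash

python3 -m creep '{"translation":[[0,0,15],[0,0,50],[0,0,90],[0,0,130],[0,0,150]],"yaw":[0,0,0,0,0],"gripper":[255,255,255,255,255]}' 
python3 -m creep '{"translation":[[20,-37,0],[40,-74,0],[60,-110,0],[70,-130,0],[75,-140,0]],"yaw":[0,0,0,0,0],"gripper":[255,255,255,255,255]}' 
python3 -m creep '{"translation":[[15,-27,0],[30,-54,0],[40,-72,0],[43,-80,0],[43,-80,0]],"yaw":[0,0,0,0,0],"gripper":[255,255,255,255,255]}' 
python3 - <<'E'
from h import *
o,c=shot('wrist','w3'); print(o['ee_pos'],o['eef_rot'],o['force'],o['grip_width'])
W=cloud(c,o)*1000; np.savez('w3.npz',W=W,px=c['pixels'])
p=np.array(o['ee_pos'])*1000
px=c['pixels'].astype(int); m=(c['depth']>0)&(np.hypot(W[...,0]-p[0],W[...,1]-p[1])<28)&(W[...,2]>p[2]+5)&(W[...,2]<p[2]+30)&(px[...,0]>px[...,2]+40)
print(m.sum(),W[m][:,2].min() if m.any() else '',np.percentile(W[m][:,2],[5,50,95]))
t=W[m]; print(cv2.minEnclosingCircle(t[:,:2].astype(np.float32)))
m=(W[...,2]>100)&(W[...,2]<126)&(np.hypot(W[...,0]-568,W[...,1]+62)<16); print('shaft seen',m.sum())
E
```

```text
time_s: 12.28
ee_pos: [0.4466, 0.1606, 0.2]
eef_rot: [-3.14, -0.002, 1.764]
force: [0.3, -0.2, -1.4]
grip_width: 0.0446
time_s: 12.7
ee_pos: [0.5224, 0.0179, 0.2003]
eef_rot: [-3.141, -0.002, 1.762]
force: [0.2, 0.5, -1.4]
grip_width: 0.0446
time_s: 13.12
ee_pos: [0.5655, -0.0627, 0.2001]
eef_rot: [-3.14, -0.002, 1.761]
force: [-0.3, -0.1, -1.2]
grip_width: 0.0445
[ 0.56545633 -0.06273794  0.20011431] [-3.14019373e+00 -2.16894226e-03  1.76069741e+00] [-0.30701703 -0.08298536 -1.19936252] 0.04451660992467985
3809 205.11842302955876 [207.30954911 214.81258479 215.91775248]
((564.8794555664062, -61.696800231933594), 22.780210494995117)
shaft seen 50
```

View pics/w3.png

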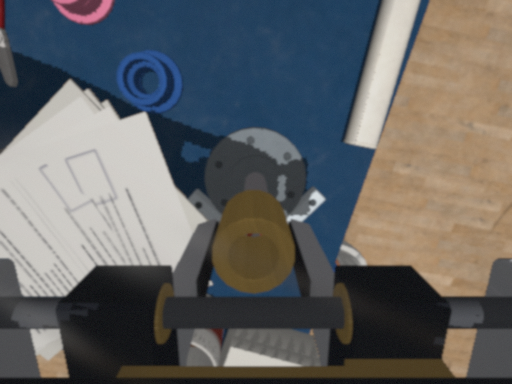

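The sleeve is held upright, its top rim centred near (254,255). The foot's disc is visible behind it at (255,175). I'll fit the disc rim in this same view.

```bash
python3 - <<'E'
from h import *
from scipy.optimize import least_squares
z=np.load('w3.npz'); W=z['W']; v,u=np.indices(W.shape[:2])
m=(W[...,2]>16)&(W[...,2]<25)&(v<190)&(np.hypot(W[...,0]-568,W[...,1]+62)<66)&(W[...,1]>-62)
k=m&~(cv2.erode(m.astype(np.uint8),np.ones((3,3)))>0)
P=W[k][:,:2]; P=P[abs(np.hypot(P[:,0]-567.7,P[:,1]+62.3)-60)<6]
r=least_squares(lambda x:np.hypot(P[:,0]-x[0],P[:,1]-x[1])-59.5,[568,-62],loss='soft_l1'); print(r.x,len(P),np.std(r.fun))
h=(W[...,2]>30)&(W[...,2]<37)&(v<200)&(np.hypot(W[...,0]-568,W[...,1]+62)<34); P=W[h]; print('hub',h.sum())
k=h&~(cv2.erode(h.astype(np.uint8),np.ones((3,3)))>0); P=W[k][:,:2]; P=P[np.hypot(P[:,0]-568,P[:,1]+62)>25]
r=least_squares(lambda x:np.hypot(P[:,0]-x[0],P[:,1]-x[1])-29.5,[568,-62],loss='soft_l1'); print(r.x,len(P),np.std(r.fun))
E
python3 -m creep '{"translation":[[2.8,-0.8,-10],[2.8,-0.8,-20],[2.8,-0.8,-25],[2.8,-0.8,-25],[2.8,-0.8,-25]],"yaw":[0,0,0,0,0],"gripper":[255,255,255,255,255]}'
```

```text
[567.37211492 -63.48963358] 218 0.9918796134849913
hub 1274
[567.33351539 -62.86196597] 154 0.9526275928093916
time_s: 13.58
ee_pos: [0.5676, -0.0619, 0.1748]
eef_rot: [-3.139, -0.003, 1.762]
force: [0.4, -0.1, -0.9]
grip_width: 0.0449
```

```bash

python3 -m creep '{"translation":[[0.4,-1.5,-3],[0.4,-1.5,-8],[0.4,-1.5,-13],[0.4,-1.5,-18],[0.4,-1.5,-22]],"yaw":[0,0,0,0,0],"gripper":[255,255,255,255,255]}'
python3 -m creep '{"translation":[[0,0,-3],[0,0,-6],[0,0,-9],[0,0,-12],[0,0,-12]],"yaw":[0,0,0,0,0],"gripper":[255,255,255,255,255]}'
python3 - <<'E'
from h import *
o=ctrl.get_obs(); print(o['ee_pos'],o['eef_rot'],o['force'],o['moment'])
E
```

```text
time_s: 14.0
ee_pos: [0.5679, -0.0635, 0.152]
eef_rot: [-3.139, -0.003, 1.762]
force: [-0.3, -0.3, -1.6]
grip_width: 0.0445
time_s: 14.42
ee_pos: [0.5677, -0.0634, 0.1394]
eef_rot: [-3.138, -0.003, 1.762]
force: [-0.3, 0.0, -2.2]
grip_width: 0.0448
[ 0.56767796 -0.06342159  0.13936199] [-3.13813162 -0.00322093  1.76201777] [-0.3400965   0.02147097 -2.20776978] [-0.03820113 -0.09645838 -0.05796731]
```

```bash

python3 -m creep '{"translation":[[0,0,-7],[0,0,-14],[0,0,-21],[0,0,-28],[0,0,-35]],"yaw":[0,0,0,0,0],"gripper":[255,255,255,255,255]}'
python3 -m creep '{"translation":[[0,0,-5],[0,0,-10],[0,0,-15],[0,0,-19],[0,0,-21]],"yaw":[0,0,0,0,0],"gripper":[255,255,255,255,255]}'
python3 -m creep '{"translation":[[0,0,-1],[0,0,-2],[0,0,-3],[0,0,-4],[0,0,-4]],"yaw":[0,0,0,0,0],"gripper":[255,255,255,255,255]}'
```

```text
time_s: 14.83
ee_pos: [0.5675, -0.0634, 0.1034]
eef_rot: [-3.138, -0.003, 1.762]
force: [0.5, 0.5, -1.9]
grip_width: 0.045
time_s: 15.25
ee_pos: [0.5674, -0.0634, 0.0818]
eef_rot: [-3.137, -0.004, 1.762]
force: [-0.3, 0.5, -2.3]
grip_width: 0.0445
time_s: 15.67
ee_pos: [0.5676, -0.0634, 0.0789]
eef_rot: [-3.138, -0.003, 1.762]
force: [-5.6, 1.3, 9.4]
grip_width: 0.0449
```

```bash

python3 -m creep '{"translation":[[0,0,0],[0,0,0],[0,0,0],[0,0,20],[0,0,60]],"yaw":[0,0,0,0,0],"gripper":[92,80,80,80,80]}'
python3 -m creep '{"translation":[[0,0,40],[-10,10,60],[-40,30,60],[-70,50,60],[-90,65,60]],"yaw":[0,-0.1,-0.2,-0.3,-0.4],"gripper":[80,80,80,80,80]}'
python3 -m creep '{"translation":[[-35,15,0],[-44,20,-20],[-44,20,-50],[-44,20,-70],[-44,20,-70]],"yaw":[-0.12,-0.19,-0.19,-0.19,-0.19],"gripper":[80,80,80,80,80]}'
python3 - <<'E'
from h import *
o,c=shot('wrist','w4'); W=cloud(c,o)*1000; print(o['ee_pos'],o['eef_rot'],o['grip_width'])
px=c['pixels'].astype(int)
for z0,z1 in((35,46),(3,12)):
    m=(W[...,2]>z0)&(W[...,2]<z1)&(np.hypot(W[...,0]-433,W[...,1]-22)<37)&(px[...,2]>px[...,0]*1.6+10); P=W[m][:,:2]
    print('cup',cv2.minEnclosingCircle(P.astype(np.float32)),m.sum())
m=(W[...,2]>25)&(W[...,2]<60)&(px.min(-1)>110)&(abs(W[...,0]-433)<110)&(W[...,1]<40); P=W[m]; 
print('paper nearest',P[np.hypot(P[:,0]-433,P[:,1]-22).argsort()[:200:40]])
o,c=shot('top'); W=cloud(c)*1000
m=(W[...,2]>85)&(W[...,2]<100)&(np.hypot(W[...,0]-568,W[...,1]+63)<30); print('sleeve',cv2.minEnclosingCircle(W[m][:,:2].astype(np.float32)),np.median(W[m][:,2]))
E
```

```text
time_s: 16.08
ee_pos: [0.5656, -0.0631, 0.1355]
eef_rot: [-3.131, -0.006, 1.762]
force: [0.8, 0.0, 0.1]
grip_width: 0.0644
time_s: 16.5
ee_pos: [0.4736, 0.0029, 0.1956]
eef_rot: [-3.131, -0.006, 1.357]
force: [0.1, -0.4, -0.2]
grip_width: 0.0648
time_s: 16.92
ee_pos: [0.4278, 0.023, 0.1227]
eef_rot: [-3.126, -0.004, 1.167]
force: [-0.7, -0.2, -0.8]
grip_width: 0.0644
[0.42784029 0.02303229 0.12265786] [-3.12611475 -0.00441427  1.16722275] 0.06437794448981234
cup ((432.89337158203125, 22.219562530517578), 25.88528823852539) 1339
cup ((433.04425048828125, 22.39699935913086), 33.6813850402832) 1071
paper nearest [[440.21668106  -9.16010036  45.79804306]
 [440.39230009 -13.51124271  45.25402446]
 [437.45945092 -16.12430389  45.69356704]
 [437.82892293 -17.74791522  44.78251915]
 [432.3861826  -19.69258389  44.54900084]]
sleeve ((567.713134765625, -64.09343719482422), 22.945571899414062) 93.5411379482067
```

View pics/w4.png

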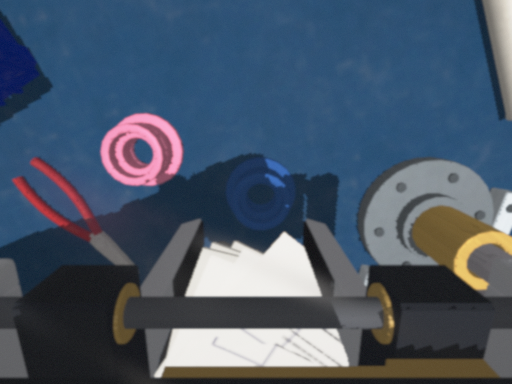

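The wrist view shows the blue cup at (262,192), with the paper tip at (288,235) nearly touching its flange. The pink look-alike is at (142,148). The sleeve is seated, with its top at 93.5 mm. After gripping the cup I'll move it away from the paper before lifting.

```bash

python3 -m creep '{"translation":[[5.2,-0.8,0],[5.2,-0.8,-30],[5.2,-0.8,-60],[5.2,-0.8,-85],[5.2,-0.8,-91]],"yaw":[0,0,0,0,0],"gripper":[80,80,80,80,80]}'
python3 -m creep '{"translation":[[0,0,0],[0,0,0],[0,0,0],[0,0,0]],"yaw":[0,0,0,0],"gripper":[80,200,255,255]}' 15
python3 - <<'E'
from h import *
o=ctrl.get_obs(); print(o['ee_pos'],o['eef_rot'],o['force'])
E
```

```text
time_s: 17.43
ee_pos: [0.4345, 0.0219, 0.0331]
eef_rot: [-3.128, -0.005, 1.167]
force: [-1.6, 0.3, 0.4]
grip_width: 0.0644
time_s: 17.77
ee_pos: [0.4355, 0.0219, 0.0346]
eef_rot: [-3.13, -0.006, 1.167]
force: [-1.4, 0.0, 5.8]
grip_width: 0.0512
[0.43554636 0.02187382 0.03463841] [-3.13021158 -0.00604821  1.16680343] [-1.35607337  0.03423641  5.76529573]
```

```bash

python3 -m creep '{"translation":[[0,2,3],[0,12,4],[-3,22,10],[-3,24,45],[-3,24,85]],"yaw":[0,0,0,0,0],"gripper":[255,255,255,255,255]}'
python3 -m creep '{"translation":[[0,0,40],[10,-5,68],[40,-25,68],[65,-50,68],[75,-60,68]],"yaw":[0,0.1,0.2,0.3,0.4],"gripper":[255,255,255,255,255]}'
python3 -m creep '{"translation":[[25,-20,0],[45,-35,0],[60,-48,0],[60,-48,0],[60,-48,0]],"yaw":[0.1,0.2,0.2,0.2,0.2],"gripper":[255,255,255,255,255]}'
cat > m3.py <<'E'
from h import *
from scipy.optimize import least_squares
o,c=shot('wrist','w5'); W=cloud(c,o)*1000; p=np.array(o['ee_pos'])*1000; print(p,o['eef_rot'],o['grip_width'],o['force'])
px=c['pixels'].astype(int); v,u=np.indices(px.shape[:2])
m=(np.hypot(W[...,0]-p[0],W[...,1]-p[1])<32)&(W[...,2]>p[2]+1)&(W[...,2]<p[2]+12)&(px[...,2]>px[...,0]+30)
print('cup top',cv2.minEnclosingCircle(W[m][:,:2].astype(np.float32)),m.sum(),np.median(W[m][:,2]))
h=(W[...,2]>16)&(W[...,2]<25)&(v<200)&(np.hypot(W[...,0]-568,W[...,1]+62)<66)&(W[...,1]>-62)
k=h&~(cv2.erode(h.astype(np.uint8),np.ones((3,3)))>0); P=W[k][:,:2]; P=P[abs(np.hypot(P[:,0]-567.7,P[:,1]+62.3)-60)<6]
r=least_squares(lambda x:np.hypot(P[:,0]-x[0],P[:,1]-x[1])-59.5,[568,-62],loss='soft_l1'); print('disc',r.x,len(P))
E
python3 m3.py
```

```text
time_s: 18.18
ee_pos: [0.4307, 0.0473, 0.1196]
eef_rot: [-3.126, -0.004, 1.168]
force: [1.8, 0.6, -1.2]
grip_width: 0.0515
time_s: 18.6
ee_pos: [0.5076, -0.0137, 0.1886]
eef_rot: [-3.128, -0.004, 1.573]
force: [0.8, 0.6, -2.1]
grip_width: 0.0516
time_s: 19.02
ee_pos: [0.5675, -0.061, 0.1885]
eef_rot: [-3.127, -0.004, 1.772]
force: [-0.4, -0.0, -1.6]
grip_width: 0.0515
[567.54139931 -60.98169685 188.5033298 ] [-3.12700963 -0.00407216  1.77242704] 0.051472426116199226 [-0.40392073 -0.00408364 -1.59582031]
cup top ((566.9963989257812, -61.71223449707031), 26.21971893310547) 2907 193.42255598841027
disc [567.49520128 -63.78200287] 257
```

View pics/w5.png

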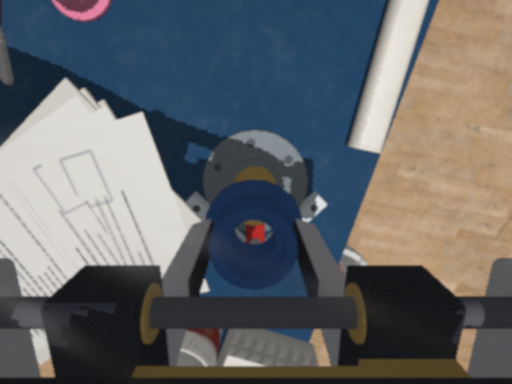

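The cup is held flange down, its top ring at (254,233) over the foot, and the red bar shows through the bore. A shift of about 1.3 mm in -y will align it.

```bash

python3 -m creep '{"translation":[[0.2,-1.4,-10],[0.2,-1.4,-20],[0.2,-1.4,-26],[0.2,-1.4,-30],[0.2,-1.4,-33]],"yaw":[0,0,0,0,0],"gripper":[255,255,255,255,255]}'
python3 -m creep '{"translation":[[0,0,-3],[0,0,-6],[0,0,-9],[0,0,-12],[0,0,-12]],"yaw":[0,0,0,0,0],"gripper":[255,255,255,255,255]}'
python3 - <<'E'
from h import *
o=ctrl.get_obs(); print(o['ee_pos'],o['eef_rot'],o['force'],o['moment'])
E
```

```text
time_s: 19.48
ee_pos: [0.567, -0.0618, 0.1548]
eef_rot: [-3.126, -0.004, 1.773]
force: [0.6, 0.3, -2.0]
grip_width: 0.0512
time_s: 19.9
ee_pos: [0.5668, -0.0617, 0.1422]
eef_rot: [-3.126, -0.005, 1.773]
force: [0.2, -0.0, -1.6]
grip_width: 0.0512
[ 0.56681855 -0.06171331  0.14221577] [-3.12551084 -0.00473959  1.77308577] [ 0.15929483 -0.00837101 -1.57821427] [-0.04628718 -0.0569644   0.05100985]
```

```bash

python3 -m creep '{"translation":[[0.2,-0.5,-3],[0.2,-0.5,-6],[0.2,-0.5,-9],[0.2,-0.5,-11],[0.2,-0.5,-12]],"yaw":[0,0,0,0,0],"gripper":[255,255,255,255,255]}'
python3 -m creep '{"translation":[[0,0,-1],[0,0,-2],[0,0,-3],[0,0,-3]],"yaw":[0,0,0,0],"gripper":[255,255,255,255]}'
```

```text
time_s: 20.32
ee_pos: [0.5669, -0.0622, 0.1298]
eef_rot: [-3.125, -0.005, 1.773]
force: [0.5, -0.0, -1.6]
grip_width: 0.0511
time_s: 20.65
ee_pos: [0.5676, -0.0623, 0.1285]
eef_rot: [-3.127, -0.004, 1.773]
force: [-2.9, -0.1, 12.4]
grip_width: 0.0516
```

Contact came at the expected height, 128.5 mm against a planned 128.6. I'll release, rise clear and check.

```bash

python3 -m creep '{"translation":[[0,0,0],[0,0,0],[0,0,0],[0,0,20],[0,0,60]],"yaw":[0,0,0,0,0],"gripper":[100,80,80,80,80]}'
python3 -m creep '{"translation":[[0,0,30],[-40,30,30],[-80,60,30],[-110,90,30],[-120,100,30]],"yaw":[0,0,0,0,0],"gripper":[80,80,80,80,80]}'
python3 - <<'E'
from h import *
o,c=shot('top'); W=cloud(c)*1000
def C(z0,z1,r,f=None):
    m=(W[...,2]>z0)&(W[...,2]<z1)&(np.hypot(W[...,0]-568,W[...,1]+63)<r)&(c['depth']>0); return cv2.minEnclosingCircle(W[m][:,:2].astype(np.float32)),np.median(W[m][:,2]),m.sum()
print('cup top',C(127,142,30)); print('flange',C(96,106,40)); print('disc',C(16,24,70)); print(o['force'])
a=cv2.resize(c['pixels'][130:230,240:330,::-1],(400,444),interpolation=cv2.INTER_CUBIC)
o,c=shot('side'); b=cv2.resize(c['pixels'][130:230,200:300,::-1],(400,400),interpolation=cv2.INTER_CUBIC); b=cv2.copyMakeBorder(b,0,44,0,0,0)
cv2.imwrite('pics/fin.png',np.hstack([a,b]))
E
```

```text
time_s: 21.07
ee_pos: [0.5658, -0.0621, 0.1849]
eef_rot: [-3.12, -0.007, 1.773]
force: [0.0, 0.5, 0.7]
grip_width: 0.0645
time_s: 21.48
ee_pos: [0.4435, 0.0391, 0.2147]
eef_rot: [-3.12, -0.007, 1.773]
force: [0.2, -0.0, 0.1]
grip_width: 0.0645
cup top (((567.2310180664062, -64.01539611816406), 25.843826293945312), np.float64(133.61630760381982), np.int64(177))
flange (((567.739013671875, -63.918209075927734), 34.163352966308594), np.float64(100.93150789717333), np.int64(175))
disc (((570.2966918945312, -72.78568267822266), 67.1789779663086), np.float64(20.084831281929148), np.int64(795))
[ 0.19153483 -0.04042411  0.10464539]
```

View pics/fin.png

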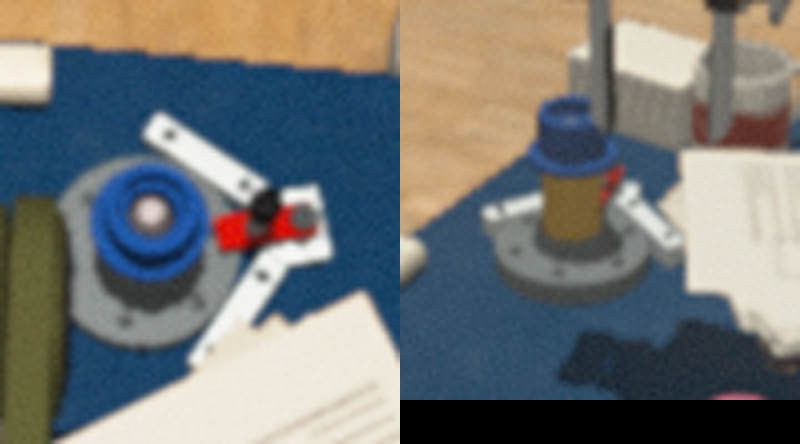

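The crops show the blue cup flange down on the brass sleeve at (150,215), with the foot in the V and the red bar over the rim. One last numeric check of the bar angle and the jaw gap.

```bash
python3 - <<'E'
from h import *
def chk(n):
    o,c=shot(n); W=cloud(c,o)*1000; px=c['pixels'].astype(int); d=c['depth']>0
    near=d&(abs(W[...,0]-580)<50)&(abs(W[...,1]+135)<50)
    g=near&(W[...,2]>88)&(W[...,2]<102)&(W[...,1]<-108); 
    if g.any(): print(n,'grip',cv2.minEnclosingCircle(W[g][:,:2].astype(np.float32)),g.sum())
    b=near&(px[...,0]>110)&(px[...,1]<70)&(abs(W[...,2]-32)<5); 
    if b.sum()>10: print('bar',cv2.minAreaRect(W[b][:,:2].astype(np.float32)),b.sum())
    s=d&(W[...,2]>16)&(W[...,2]<24)&(np.hypot(W[...,0]-568,W[...,1]+63)<80)&(abs(px[...,0]-px[...,2])<60)&(px.max(-1)<150)
    k=s&~(cv2.erode(s.astype(np.uint8),np.ones((3,3)))>0); P=W[k][:,:2]; P=P[abs(np.hypot(P[:,0]-567.7,P[:,1]+63)-60)<5]
    from scipy.optimize import least_squares
    if len(P)>20: print('disc',least_squares(lambda x:np.hypot(P[:,0]-x[0],P[:,1]-x[1])-59.5,[568,-62],loss='soft_l1').x,len(P))
chk('top'); chk('wrist')
E
```

```text
top grip ((581.5086059570312, -130.99241638183594), 9.700974464416504) 51
bar ((581.9439086914062, -135.25521850585938), (20.799936294555664, 55.888275146484375), 10.947589874267578) 87
disc [567.75777094 -62.73263185] 140
wrist grip ((580.599853515625, -129.67559814453125), 10.176895141601562) 191
bar ((580.6549072265625, -155.98574829101562), (9.294363021850586, 23.12686538696289), 11.390266418457031) 61
disc [567.66741839 -63.75364496] 302
```

```bash
python3 -c "
from station import ctrl
print(ctrl.hand_in())"
```

```text
the job is handed in; nothing more can be done
None
```

The job is done and handed in at about 21.6 s of the 72 s allowed. `hand_in` gives no verdict, so the results below are from my own checks.

- **Foot:** I pushed it home with two fingers low on its rim. It stopped against the nest and held a 14 N push. The last disc fits put it at about (567.7, −63) mm.
- **Clamp:** I swung it to its stop. The top view shows the bar at 10.9°, in line with the nest's axis at 11.1°. The black grip is within 1.5 mm of its expected shut position.
- **Sleeve and cup:** I lowered both gently and they seated at contact forces of about 9 N and 12 N. The sleeve top measured 93.5 mm (expected 94) and the cup top 133.6 mm (expected 134).
- **Surroundings:** The robot ended clear of everything, with near-zero tool force. I touched nothing else knowingly. The cup's flange was almost touching the paper stack, so I moved it sideways before lifting.

**Checks that disagreed:**
- The top and wrist cameras differ by about 1 mm in y. The nest fit from the wrist camera put home at y = −61.9, against −62.7 to −63.8 for the foot. That is within the 2 mm calibration.
- The wrist camera saw only a sliver of the red bar. Its centre there is meaningless, though its angle (11.4°) agrees.
- One enclosing-circle fit of the disc, from the top view, was spoiled because it took in the jaws. I replaced it with the rim fits above.

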